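# Wind the hold timer, then hold a bracket square in the corner jig

### The arm

A 6-joint arm with a two-finger parallel gripper is mounted at the origin on a cart in front of the work surface, level with it; the furniture and walls round the work are solid. World frame = base frame: x ahead of the robot, y to its left, z up, the work surface at z = 0. Lengths are in m, angles in rad, forces in N, time in s.
With the tool pointing down it reaches from about 0.25 to 0.725 m from the base axis. Payload 4 kg.
Tool frame: the origin (TCP) lies on the centre line of the jaws, within the pads' length; the fingertips stand 25 mm ahead of it and the grasp point (between the pads) lies 6 mm ahead of it; z points along the fingers, x is the direction in which the jaws open and shut, and the axes are right-handed (so a half turn about z gives the same grasp; the last joint's range is limited). The gripper opens to 85 mm and grips with 20 to 120 N. Pads are 22 mm wide; open, the fingers measure 114 mm over their backs; the gripper's body (76 mm by 85 mm) begins 54 mm behind the grasp point. The pads swing forward as they close: fully open they stand 13 mm farther back than shut.
Start: joints at [1.211, 0.241, 0.005, 1.335, 0, 1.571], TCP at [0.176, 0.468, 0.256] pointing down, gripper open.
Joint ranges: [-2.72, 2.72], [-1.05, 1.87], [-1.09, 1.28], [-1.99, 2.15], [-1.42, 1.44], [-3.14, 3.14]. Speed limits (rad/s): [2.79, 2.79, 3.14, 3.14, 3.14, 3.14].

### API

Orientations are given as a unit quaternion [x, y, z, w].
In Python, from workcell import bot, imaging, order gives the robot as it stands.
- The arm moves only by the tool carry_out, never from a script. Its argument "moves" is a list of rows, each a list of 5 numbers: the shift along the tool's x, y, z scaled (see below), then the turn about the tool's z scaled (see below), then the opening, from -1 (shut) to 1 (fully open). In form: [[tx, ty, tz, roll, hand], ...]. A call has 1 to 20 rows; each row is the pose to reach, as a shift and turn from the pose commanded when the call began, along the tool's axes at that moment; what a row does not reach only later rows make up. The controller multiplies each number of a shift by 0.1 m and each number of a turn by 90 degrees. A row lasts 1/10 s, in which the tool goes at most 50 mm and 8.59 degrees, less where a joint would pass 70% of its speed; a pose out of reach is approached as far as the arm can. A call with a number of a shift or a turn outside -1 to 1 is refused whole. A call with a gripper value outside its range is refused whole. The fingers move at their own pace and stop on an object; the grip force is fixed at half the most. Time passes only in rows, so rows that repeat a pose let the fingers close. It gives the time, the measured TCP pose, the force and the opening at its end, in the units of the state.
- bot.get_obs(): the state, without advancing time (a new reading comes with each control period).
- imaging.camera(name): name is "side" or "top"; returns the picture (420x560x3 uint8, red, green, blue); there is no depth.
- imaging.camera_model(name): a dict with "fovy" (degrees; the focal length in pixels is half the picture's height over the tangent of half this angle, whatever the lens; pixels are square), "cx", "cy" (the principal point, pixels), "dist" ([k1, k2, p1, p2, k3] as OpenCV has them; the pictures are not rectified), "eye" and "rotation" of the camera in the world. Camera axes: x right, y up, looking along -z (the intrinsics and any distortion apply to the point x, -y, -z); pixel columns grow to the right and rows downward; lengths in m; the calibration is good to about 2 mm. A picture is of the moment at which its call begins. camera_model takes no time and is no camera call.
- order.job_done(): hands the job in, once; it reports no verdict.
The state is a dict: "clock": time; "joint_pos": joint angles; "joint_vel": joint speeds; "tau": joint torques, N m; "eef_pos": TCP position; "tool_rot": TCP orientation; "ft_force": force on the tool from outside, world axes, zero at the start; "ft_torque": the same for the moment, N m; "grip_width": finger opening in m.
Only numpy, scipy, OpenCV 4.12 (cv2) and the standard library are available. Lean on these libraries where they do the work, as an engineer would, in place of code of your own. Each camera call takes 0.05 s, during which the arm holds its last target.

### The job

The machined bracket has to be held square in the corner jig for a timed hold. First wind the clockwork timer's wing key clockwise all the way to its stop, taking a fresh grip as often as needed; then set the bracket foot down on the jig's plate with its long edge along the long fence, push it into the corner so that its foot bears on both fences at once, and finish while still gripping it and pressing it firmly there: do not let go. Leave the other things on the bench where they are.

Things in the scene. Friction and masses are not known exactly. Their poses are not given: they have to be found in the camera images.
- winding_key (a joint): turn of the timer's wing key in rad: grows clockwise seen from above, stop at 2.6 (fully wound). It starts somewhere between 0 and 0.5, so winding takes two or more partial turns. It is sprung, but a brake keeps it where it is left; turning takes 0.08 N m plus 0.02 N m per rad of value
- key_grip (a point): point on the key's upright axis, at the height to grip, 61.5 mm above the bench (all sizes here are in mm). The key's steel wing is an upright flat bar 44 long (along this point's x axis, which turns with the key), 10 thick (y), reaching from 45 to 75 above the bench; below it is a round hub 22 across, from 38 to 45
- timer: round white clockwork timer, 74 across, 38 tall, fixed to the bench, wing key on top; origin at the centre of its underside. It stands either to the right of the jig near the front edge of the bench, or farther back
- bracket: loose aluminium bracket, 0.25 to 0.45 kg, an upside-down T: rectangular foot 80 long (x) x 60 wide (y) x 14 thick, with an upright web 60 long (x) x 12 thick (y) centred on it, reaching to 62 above the underside. Origin at the centre of the underside, z up. Grip the web across its 12 thickness. It stands on the bench, in the one of the timer's two places that the timer does not have; either end may go first into the corner
- jig: aluminium base plate fixed to the bench, 150 (x) x 130 (y) x 8 thick, with two steel fences 12 thick along its edges, their tops 28 above the bench (20 above the plate). Origin at the centre of the underside. The long fence runs along its -y edge (right, seen from the robot), the short one along its +x edge (far side); the other two edges are open.
- jig_corner (a point): the inner corner where the two fence faces meet, at the plate's top face; axes as the jig's. The long fence's face is this point's y = 0 plane and the short fence's face its x = 0 plane; the free plate lies at negative x, positive y. A bracket home in the corner has its origin at x = -40, y = +30, z = 0 mm here
- long_fence: the long fence, 150 x 12 x 20, along the jig's x; origin at its centre. Friction on plate and fences (coefficient about 0.5 to 0.7) resists sliding: a bracket pushed down hard, or hard against one fence, can bind before it reaches the other
- short_fence: the short fence, 12 x 118 x 20, along the jig's y; origin at its centre
- amber_jar: bystander, loose: small amber reagent bottle with a screw cap, 55 across, 123 tall; origin at the centre of its underside
- vial: bystander, loose: small clear vial, 23 across, 48 tall; origin at the centre of its underside
- flat_spanner: bystander, loose: metal spanner lying flat, 25x142x8; origin at the centre of its underside
- tape: bystander, loose: roll of tape lying flat, 54 across, 12 tall; origin at the centre of its underside

How it is judged:
On the way, in this order (a step that is already met when the one before it is completed fails the run):
1. the key is wound to its stop (2.45 rad or more) (value of joint winding_key above 2.45 rad), for 0.2 s.
2. the gripped bracket is pressed against both fences, home in the corner (contact force between bracket and long_fence above 1.5 N and contact force between bracket and short_fence above 1.5 N and contact force between the fingers and bracket above 1.5 N and x of bracket in the frame of jig_corner between -0.0425 and -0.0375 m and y of bracket in the frame of jig_corner between 0.0275 and 0.0325 m and z of bracket in the frame of jig_corner between -0.003 and 0.003 m and angle between the x axis of bracket and the x axis of jig, either way round below 0.05 rad and angle between bracket's own z axis and vertical below 0.05 rad), for 0.3 s.
At the end, for the whole second after the job is handed in: At rest on the jig plate (3 mm, 0.05 rad), long edge along the long fence, within 2.5 mm of home at both fences, the bracket presses on each with over 1.5 N and the fingers still bear on it (over 1.5 N); the key stays past 2.35 rad (all of step 2 and value of joint winding_key above 2.35 rad and linear speed of bracket below 0.01 m/s); the arm keeps its last pose, push and grip.
It fails at once if a bystander is shifted more than 30 mm (distance of any of amber_jar, vial, flat_spanner, tape from where it was at the start of the episode above 0.03 m).
It also fails if it takes over 72 s, if anything falls off the work surface, if the arm or the gripper's body presses on something with over 40 N, if the wrist force passes 120 N, or if a joint passes its speed limit or range.

## Working session

There is one attempt and no reset: what is moved stays moved. The work goes in short steps, Python scripts to look and compute and a tool call to move; the robot and the scene stay as the last step left them, time stands still between calls to the robot, and variables do not carry over. Pictures are saved under pics/ and viewed, and the job is handed in when it is done.

Besides the shell and the picture viewer there is one more tool, called after "Request:" as name(argument=value, ...), one argument or row to a line, values as JSON. carry_out: Moves the arm, as the interface text tells. Its arguments: {"type":"object","properties":{"moves":{"type":"array","items":{"type":"array","items":{"type":"number","minimum":-1,"maximum":1}}}},"required":["moves"]}

```bash
ls; mkdir -p pics; python3 - <<'E'
from workcell import bot, imaging
import cv2
for n in("top","side"):
    im=imaging.camera(n); cv2.imwrite(f"pics/{n}0.png",im[:,:,::-1]); print(n,imaging.camera_model(n))
print(bot.get_obs())
E
```

```text
pics
top {'fovy': 45.725330993955204, 'cx': 281.27967000909535, 'cy': 208.09581470906036, 'dist': array([-0.11359386,  0.        ,  0.        ,  0.        ,  0.        ]), 'eye': array([ 0.48306961, -0.2645103 ,  1.08408457]), 'rotation': array([-0.02684594,  0.02471266,  0.71183488, -0.70139838])}
side {'fovy': 42.32594955644654, 'cx': 288.0300187768596, 'cy': 213.59149854825435, 'dist': array([-0.08308833,  0.        ,  0.        ,  0.        ,  0.        ]), 'eye': array([ 0.53329784, -1.16045084,  0.56098087]), 'rotation': array([ 0.51382622, -0.00657036, -0.00657802,  0.85784391])}
{'clock': 0.1, 'joint_pos': array([1.21098607e+00, 2.41382288e-01, 3.87449692e-03, 1.33520467e+00,
       2.32290994e-05, 1.57081567e+00]), 'joint_vel': array([ 1.57433790e-04, -1.98389389e-03,  2.93379527e-03, -1.70037185e-03,
        6.19021328e-05,  2.83758160e-04]), 'tau': array([-4.95683489e-04, -3.73138440e+01,  2.53009969e+01,  1.08465538e-02,
       -7.47728382e-05,  2.32571679e-06]), 'eef_pos': array([0.17586179, 0.46750434, 0.25548557]), 'tool_rot': array([ 8.22226712e-01,  5.69159307e-01, -7.94348791e-04,  5.35758570e-04]), 'ft_force': array([-0.81962858, -0.52589709,  0.01139258]), 'ft_torque': array([ 0.01898005, -0.01640763,  0.01349272]), 'grip_width': 0.08527011678699976}
```

View pics/top0.png

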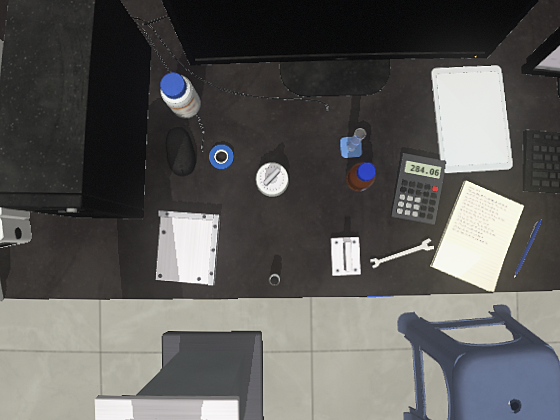

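View pics/side0.png

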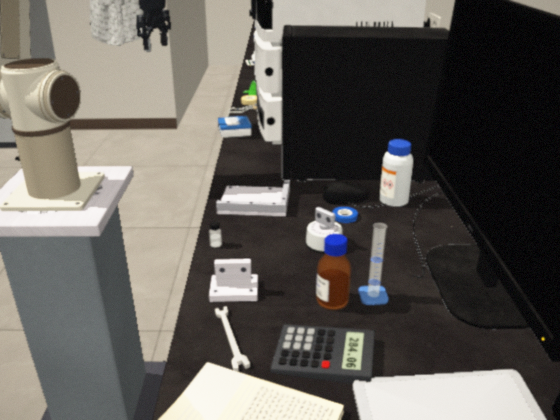

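The top picture shows the jig at about (188,247), the timer at (271,178) in the far place, and the bracket at (346,256). The vial is at (274,280), the jar at (362,176), the tape at (221,156) and the spanner at (402,252). Next I'll zoom in for detail.

```bash
cat > h.py <<'E'
import numpy as np, cv2
from scipy.spatial.transform import Rotation as R
from workcell import bot, imaging
def K(m):
    f=210/np.tan(np.radians(m['fovy']/2)); return np.array([[f,0,m['cx']],[0,f,m['cy']],[0,0,1]])
def rays(n,uv):
    m=imaging.camera_model(n)
    p=cv2.undistortPoints(np.array(uv,float).reshape(-1,1,2),K(m),m['dist']).reshape(-1,2)
    d=np.c_[p[:,0],-p[:,1],-np.ones(len(p))]
    return m['eye'],R.from_quat(m['rotation']).apply(d)
def onz(n,uv,z):
    e,d=rays(n,uv); t=(z-e[2])/d[:,2]; return e+d*t[:,None]
def proj(n,P):
    m=imaging.camera_model(n)
    c=R.from_quat(m['rotation']).inv().apply(np.atleast_2d(P)-m['eye'])*[1,-1,-1]
    return cv2.projectPoints(c,np.zeros(3),np.zeros(3),K(m),m['dist'])[0].reshape(-1,2)
def tri(ua,ub):
    ea,da=rays('top',[ua]); eb,db=rays('side',[ub]); da=da[0]/np.linalg.norm(da);db=db[0]/np.linalg.norm(db)
    s=np.linalg.lstsq(np.c_[da,-db],eb-ea,rcond=None)[0]; a=ea+s[0]*da;b=eb+s[1]*db
    return (a+b)/2,np.linalg.norm(a-b)
def crop(f,x0,y0,x1,y1,s,out):
    cv2.imwrite(out,cv2.resize(cv2.imread(f)[y0:y1,x0:x1],None,fx=s,fy=s,interpolation=cv2.INTER_CUBIC))
E
python3 - <<'E'
from h import *
a=cv2.imread('pics/top0.png')
A=cv2.resize(a[205:290,150:226],None,fx=5,fy=5,interpolation=2)
B=cv2.resize(a[155:200,248:296],None,fx=8,fy=8,interpolation=2)
C=cv2.resize(a[230:282,326:366],None,fx=8,fy=8,interpolation=2)
cv2.imwrite('pics/c1.png',A);cv2.imwrite('pics/c2.png',B);cv2.imwrite('pics/c3.png',C)
E
```

```text
(no output)
```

View pics/c1.png

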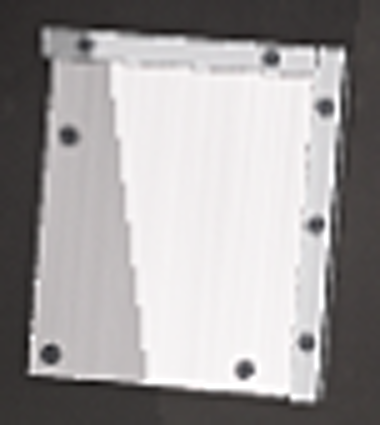

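View pics/c2.png

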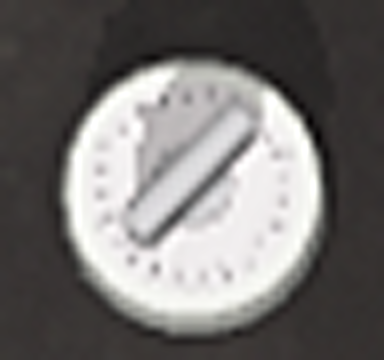

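View pics/c3.png

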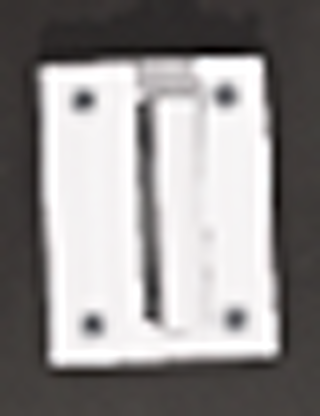

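```bash
python3 - <<'E'
from h import *
np.set_printoptions(precision=4,suppress=True)
def im(p,o,s): return (np.array(p,float)+.5)/s-.5+np.array(o)
J=onz('top',im([(345,46),(42,28),(319,402),(292,400),(34,377)],(150,205),5),.028)
print(J); print(np.linalg.norm(J[0]-J[1]),np.linalg.norm(J[0]-J[2]))
d=J[0]-J[2];print('jig x ang',np.degrees(np.arctan2(d[1],d[0]))); d=J[1]-J[0];print('jig y ang-90',np.degrees(np.arctan2(d[1],d[0]))-90)
B=onz('top',im([(38,64),(266,56),(282,354),(50,366)],(326,230),8),.014)
print(B,B.mean(0),[np.linalg.norm(B[i]-B[i-1]) for i in range(4)])
for a,b in((3,0),(2,1)): d=B[b]-B[a];print(np.degrees(np.arctan2(d[1],d[0])))
for a,b in((0,1),(3,2)): d=B[a]-B[b];print(np.degrees(np.arctan2(d[1],d[0]))-90)
W=onz('top',im([(157,96),(200,94),(206,330),(162,332)],(326,230),8),.062)
print('web',W.mean(0),[np.linalg.norm(W[i]-W[i-1]) for i in range(4)])
W=onz('top',im([(240,100),(262,124),(150,244),(126,220)],(248,155),8),.075)
print('wing',W.mean(0),[np.linalg.norm(W[i]-W[i-1]) for i in range(4)]); d=(W[0]+W[1]-W[2]-W[3]);print(np.degrees(np.arctan2(d[1],d[0])))
a=cv2.imread('pics/top0.png')
# timer by threshold
for n,box in(('top',(225,290,150,205)),):
    x0,x1,y0,y1=248,296,155,200
    g=cv2.cvtColor(a[y0:y1,x0:x1],6); _,m=cv2.threshold(g,110,255,0)
    c=max(cv2.findContours(m,0,1)[0],key=cv2.contourArea); h=cv2.convexHull(c); (cx,cy),r=cv2.minEnclosingCircle(h); print('timer px',cx+x0,cy+y0,r)
    T=onz('top',[(cx+x0,cy+y0),(cx+x0+r,cy+y0)],.03);print(T,np.linalg.norm(T[1]-T[0]))
T=onz('top',im([(194,186),(322,186)],(248,155),8),.038);print('disc',T)
print('others',onz('top',[(274,280),(362,174),(221,156),(402,252)],.02))
E
python3 -c "
from h import *
crop('pics/side0.png',200,170,300,310,5,'pics/s1.png');crop('pics/side0.png',290,190,360,260,8,'pics/s2.png')"
```

```text
[[ 0.5501 -0.1283  0.028 ]
 [ 0.5597  0.0023  0.028 ]
 [ 0.3994 -0.116   0.028 ]
 [ 0.4004 -0.1046  0.028 ]
 [ 0.4109  0.0059  0.028 ]]
0.13089529985288748 0.1511294018998654
jig x ang -4.63823747145607
jig y ang-90 -4.207382255578111
[[ 0.4963 -0.3662  0.014 ]
 [ 0.4974 -0.4277  0.014 ]
 [ 0.4175 -0.4302  0.014 ]
 [ 0.4155 -0.3678  0.014 ]] [ 0.4567 -0.398   0.014 ] [np.float64(0.08078911685069906), np.float64(0.06150129022552901), np.float64(0.07989843800998017), np.float64(0.062397754289042144)]
1.1564540172318325
1.7957587938014272
1.0623990447258933
1.8861892309273003
web [ 0.457  -0.3977  0.062 ] [np.float64(0.06030664664581774), np.float64(0.011083734841677849), np.float64(0.060331851050114224), np.float64(0.01130667095062994)]
wing [ 0.6227 -0.2438  0.075 ] [np.float64(0.04240677376134535), np.float64(0.008371672029670953), np.float64(0.042032922043485396), np.float64(0.008701426891545157)]
-43.85479772540184
timer px 271.5 179.1363639831543 17.048038482666016
[[ 0.6223 -0.2419  0.03  ]
 [ 0.6218 -0.2783  0.03  ]] 0.036348090335464246
disc [[ 0.6241 -0.2428  0.038 ]
 [ 0.6236 -0.2767  0.038 ]]
others [[ 0.4079 -0.2442  0.02  ]
 [ 0.6321 -0.4372  0.02  ]
 [ 0.6759 -0.133   0.02  ]
 [ 0.4627 -0.5192  0.02  ]]
```

View pics/s1.png

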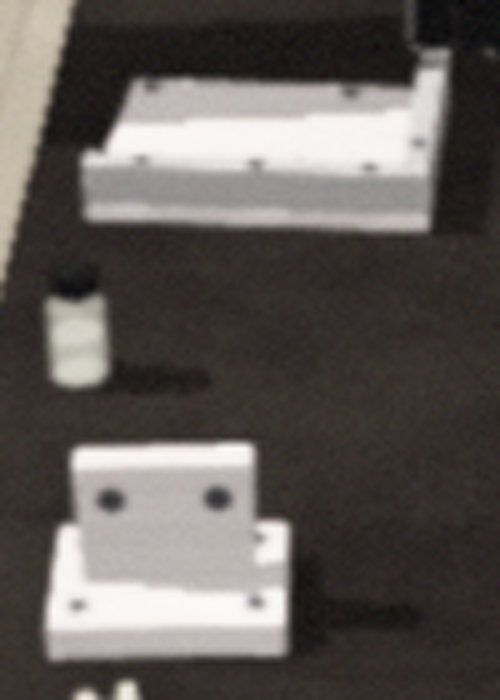

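View pics/s2.png

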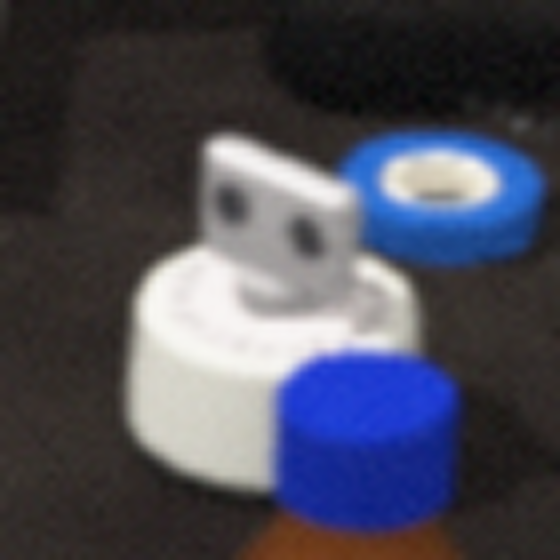

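Request:
carry_out(
  moves=[
    [-0.5,0.5,0,0,1],
    [-1,0.96,0,0,1],
    [-1,0.96,0,0,1],
    [-1,0.96,0,0,1],
  ],
)

```text
clock: 0.5
eef_pos: [0.2312, 0.3366, 0.256]
tool_rot: [0.824, 0.567, -0.001, 0.001]
ft_force: [0.1, 1.5, 0.1]
grip_width: 0.0855
```

```bash
python3 - <<'E'
from h import *
print(onz('top',[(145,216),(150,180)],0))
# web top corners in side: crop s1 (72,452),(254,446); check vs top
def im(p,o,s): return (np.array(p,float)+.5)/s-.5+np.array(o)
t=im([(157,330),(157,96),(202,94)],(326,230),8)
s=im([(72,452),(252,446),(252,466)],(200,170),5)
# web right(-y) top edge ends: top (203,332),(200,94) ; side lower edge of top strip (74,468),(255,464)
t=im([(206,331),(200,94)],(326,230),8); s=im([(74,468),(255,464)],(200,170),5)
for a,b in zip(t,s): print('web',tri(a,b))
# jig outer near fence corners top: top c1 (319,402),(345,46); side (82,175),(430,184)?
t=im([(319,402),(345,46)],(150,205),5); s=im([(82,174),(432,184)],(200,170),5)
for a,b in zip(t,s): print('jig',tri(a,b))
t=im([(126,226),(252,105)],(248,155),8);
t=im([(150,244),(262,124)],(248,155),8);s=im([(204,150),(352,210)],(290,190),8)
for a,b in zip(t,s): print('wing',tri(a,b))
E
```

```text
[[0.54932197 0.03838493 0.        ]
 [0.62893679 0.02766327 0.        ]]
web (array([ 0.42670698, -0.40328505,  0.06264481]), np.float64(9.177876517109837e-05))
web (array([ 0.48710927, -0.40292574,  0.06367261]), np.float64(0.00037538839177105103))
jig (array([ 0.3989729 , -0.11564551,  0.02501493]), np.float64(0.00043629937652075855))
jig (array([ 0.55009419, -0.12798567,  0.02579339]), np.float64(0.00021444161936179365))
wing (array([ 0.60441846, -0.23218668,  0.07535494]), np.float64(0.00019745499699305307))
wing (array([ 0.63634313, -0.26121415,  0.0742105 ]), np.float64(0.0028317926270756103))
```

Request:
carry_out(
  moves=[
    [-0.5,0.5,0,0,1],
    [-1,0.96,0,0,1],
    [-1,0.96,0,0,1],
    [-1,0.96,0,0,1],
  ],
)

```text
clock: 0.9
eef_pos: [0.2862, 0.2102, 0.2562]
tool_rot: [0.824, 0.567, -0.0, 0.0]
ft_force: [0.2, 0.5, 0.8]
grip_width: 0.0854
```

Request:
carry_out(
  moves=[
    [-0.5,0.5,0,0,1],
    [-1,0.96,0,0,1],
    [-1,0.96,0,0,1],
    [-1,0.96,0,0,1],
  ],
)

```text
clock: 1.3
eef_pos: [0.3414, 0.0834, 0.2562]
tool_rot: [0.824, 0.566, 0.0, 0.0]
ft_force: [-0.4, -0.4, 0.6]
grip_width: 0.0849
```

Request:
carry_out(
  moves=[
    [-0.5,0.5,0,0,1],
    [-1,0.96,0,0,1],
    [-1,0.96,0,0,1],
    [-1,0.96,0,0,1],
  ],
)

```text
clock: 1.7
eef_pos: [0.3966, -0.0434, 0.256]
tool_rot: [0.823, 0.567, 0.0, 0.0]
ft_force: [-0.5, 0.1, 0.1]
grip_width: 0.0853
```

Request:
carry_out(
  moves=[
    [-0.5,0.5,0,0,1],
    [-1,1,0,0,1],
    [-1,1,0,0,1],
    [-1,1,0,0,1],
  ],
)

```text
clock: 2.1
eef_pos: [0.4555, -0.172, 0.2553]
tool_rot: [0.823, 0.568, 0.0, 0.0]
ft_force: [0.0, 0.2, -0.3]
grip_width: 0.0855
```

Request:
carry_out(
  moves=[
    [0,0.5,0,0.08,1],
    [0,1,0.3,0.16,1],
    [0,1,0.6,0.25,1],
    [0,1,0.6,0.25,1],
    [0,1,0.6,0.25,1],
  ],
)

```text
clock: 2.6
eef_pos: [0.5459, -0.2031, 0.1957]
tool_rot: [0.916, 0.4, -0.001, -0.002]
ft_force: [0.4, 0.9, -0.6]
grip_width: 0.085
```

```bash
cat >> h.py <<'E'
def to(xy,z,theta):
    o=bot.get_obs(); p=o['eef_pos']; M=R.from_quat(o['tool_rot']).as_matrix()
    th=np.degrees(np.arctan2(M[1,0],M[0,0]))
    d=np.array([*xy,z])-p
    print('p',p.round(4),'th',round(th,2),'q',o['joint_pos'].round(3),'shift',(M.T@d/.1).round(3),'roll',round((th-theta)/90,4),'f',o['ft_force'].round(2),o['ft_torque'].round(3),o['grip_width'].round(4),o['clock'])
E
python3 -c "
from h import *
to((.623,-.2432),.074,46.5)"
```

```text
Traceback (most recent call last):
  File "h.py", line 27, in to
    print('p',p.round(4),'th',round(th,2),'q',o['joint_pos'].round(3),'shift',(M.T@d/.1).round(3),'roll',round((th-theta)/90,4),'f',o['ft_force'].round(2),o['ft_torque'].round(3),o['grip_width'].round(4),o['clock'])
                                                                                                                                                                                   ^^^^^^^^^^^^^^^^^^^^^
AttributeError: 'float' object has no attribute 'round'
```

```bash
sed -i "s/o\['grip_width'\].round(4)/round(float(o['grip_width']),4)/" h.py
python3 -c "
from h import *
to((.623,-.2432),.074,46.5)"
```

```text
p [ 0.5459 -0.2031  0.1957] th 47.18 q [-3.560e-01  4.370e-01  1.260e-01  1.264e+00  1.000e-03  3.910e-01] shift [0.231 0.843 1.214] roll 0.0076 f [ 0.43  0.89 -0.63] [-0.013  0.025  0.003] 0.085 2.6
```

Request:
carry_out(
  moves=[
    [0.1,0.45,0,0.01,1],
    [0.23,0.84,0.2,0.01,1],
    [0.23,0.84,0.6,0.01,1],
    [0.23,0.84,0.8,0.01,1],
    [0.23,0.84,0.8,0.01,1],
    [0.23,0.84,0.8,0.01,1],
  ],
)

```text
clock: 3.2
eef_pos: [0.6242, -0.2456, 0.119]
tool_rot: [0.92, 0.391, 0.001, 0.001]
ft_force: [-0.4, -0.2, 0.3]
grip_width: 0.0854
```

```bash
python3 -c "
from h import *
to((.623,-.2432),.074,46.5)
for n in ('top','side'):
    im=imaging.camera(n); cv2.imwrite(f'pics/{n}1.png',im[:,:,::-1])
crop('pics/top1.png',230,130,330,220,7,'pics/top1c.png')
crop('pics/side1.png',270,140,370,260,5,'pics/side1c.png')
"
```

```text
p [ 0.6242 -0.2456  0.119 ] th 46.09 q [-0.375  0.657  0.292  1.203  0.     0.391] shift [ 0.008 -0.026  0.45 ] roll -0.0045 f [-0.44 -0.25  0.29] [-0.022 -0.    -0.003] 0.0854 3.2
```

View pics/side1c.png

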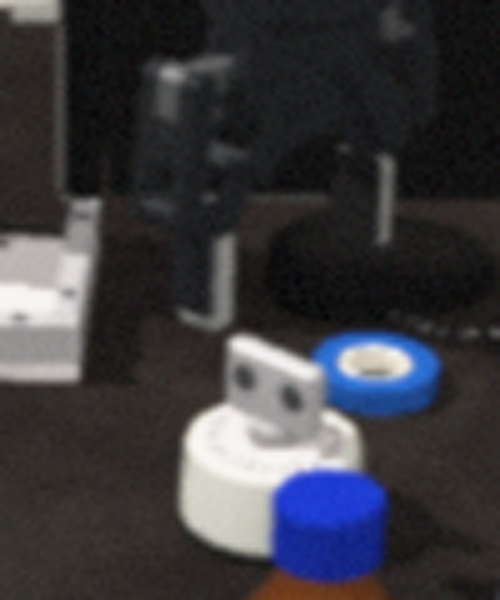

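```bash
python3 -c "
from h import *
print(proj('side',[(.589,-.281,.107),(.659,-.211,.107),(.623,-.243,.075)]))
"
```

```text
[[308.7188619  205.38090009]
 [342.81866495 188.72317265]
 [325.03180888 211.05346268]]
```

View pics/top1c.png

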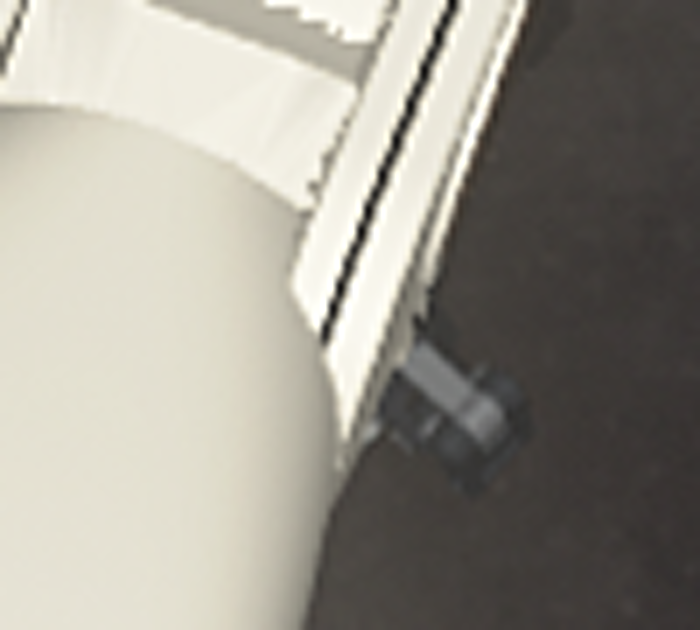

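The side picture shows the left fingertip at (311,205), within 2–3 px of its projection at (309,205). The jaws straddle the wing at (325,211). Next I'll descend and grip.

Request:
carry_out(
  moves=[
    [0.01,-0.03,0.2,0,1],
    [0.01,-0.03,0.45,0,1],
    [0.01,-0.03,0.45,0,1],
    [0.01,-0.03,0.45,0,-1],
    [0.01,-0.03,0.45,0,-1],
    [0.01,-0.03,0.45,0,-1],
    [0.01,-0.03,0.45,0,-1],
    [0.01,-0.03,0.45,0,-1],
    [0.01,-0.03,0.45,0,-1],
  ],
)

```text
clock: 4.2
eef_pos: [0.6244, -0.2418, 0.0724]
tool_rot: [0.92, 0.391, 0.003, -0.0]
ft_force: [4.9, 5.5, 0.7]
grip_width: 0.0091
```

```bash
python3 -c "
from h import *
to((.623,-.2432),.074,46.5)"
```

```text
p [ 0.6244 -0.2418  0.0724] th 46.07 q [-0.371  0.692  0.227  1.103  0.005  0.395] shift [-0.02  -0.    -0.016] roll -0.0048 f [4.86 5.53 0.67] [ 0.913 -0.73  -0.058] 0.0091 4.2
```

Request:
carry_out(
  moves=[
    [0.01,0,0,0.08,-1],
    [0.01,0,0,0.16,-1],
    [0.01,0,0,0.24,-1],
    [0.01,0,0,0.32,-1],
    [0.01,0,0,0.4,-1],
    [0.01,0,0,0.48,-1],
    [0.01,0,0,0.48,-1],
  ],
)

```text
clock: 4.9
eef_pos: [0.6239, -0.2419, 0.0724]
tool_rot: [1.0, 0.025, 0.001, -0.001]
ft_force: [1.1, 3.0, 3.9]
grip_width: 0.0092
```

```bash
python3 -c "
from h import *
to((.623,-.2432),.074,46.5)"
```

```text
p [ 0.6239 -0.2419  0.0724] th 2.85 q [-0.371  0.692  0.228  1.105  0.002  1.15 ] shift [-0.009  0.013 -0.016] roll -0.485 f [1.12 2.99 3.9 ] [ 0.695 -0.145 -0.068] 0.0092 4.9
```

Request:
carry_out(
  moves=[
    [0,0,0,0.08,-1],
    [0,0,0,0.16,-1],
    [0,0,0,0.24,-1],
    [0,0,0,0.32,-1],
    [0,0,0,0.4,-1],
    [0,0,0,0.48,-1],
    [0,0,0,0.56,-1],
    [0,0,0,0.64,-1],
    [0,0,0,0.72,-1],
    [0,0,0,0.72,-1],
  ],
)

```text
clock: 5.9
eef_pos: [0.6231, -0.2414, 0.0724]
tool_rot: [0.858, -0.514, -0.0, -0.001]
ft_force: [-0.9, 3.8, 5.6]
grip_width: 0.0088
```

```bash
python3 -c "
from h import *
to((.623,-.2432),.074,46.5)
im=imaging.camera('side'); cv2.imwrite('pics/side2.png',im[:,:,::-1])
crop('pics/side2.png',270,140,370,260,5,'pics/side2c.png')
"
```

```text
p [ 0.6231 -0.2414  0.0724] th -61.9 q [-3.710e-01  6.920e-01  2.270e-01  1.106e+00  2.000e-03  2.281e+00] shift [ 0.015  0.01  -0.016] roll -1.2045 f [-0.9   3.83  5.56] [ 1.008  0.252 -0.005] 0.0088 5.9
```

View pics/side2c.png

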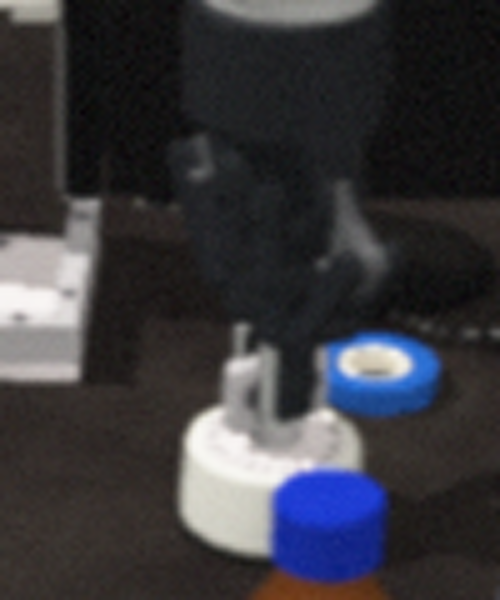

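The side picture shows the key's wing still between the fingers and turned with them, at about (320,219) in the full image. I'll go on to the stop in shorter steps.

Request:
carry_out(
  moves=[
    [0,0,0,0.05,-1],
    [0,0,0,0.1,-1],
    [0,0,0,0.15,-1],
    [0,0,0,0.2,-1],
    [0,0,0,0.2,-1],
  ],
)

```text
clock: 6.45
eef_pos: [0.6231, -0.2411, 0.0724]
tool_rot: [0.767, -0.642, -0.001, -0.001]
ft_force: [-1.1, 5.5, 5.9]
grip_width: 0.009
```

```bash
python3 -c "
from h import *
to((.623,-.2432),.074,46.5)
print(bot.get_obs()['tau'])"
```

```text
p [ 0.6231 -0.2411  0.0724] th -79.85 q [-0.37   0.692  0.227  1.106  0.003  2.594] shift [ 0.02   0.004 -0.016] roll -1.4038 f [-1.09  5.55  5.94] [ 1.128  0.26  -0.04 ] 0.009 6.45
[ -3.02049413 -51.77087188  22.86336422  -1.22559316  -1.35709651
   0.24365514]
```

Request:
carry_out(
  moves=[
    [0,0,0,0.04,-1],
    [0,0,0,0.08,-1],
    [0,0,0,0.12,-1],
    [0,0,0,0.12,-1],
  ],
)

```text
clock: 6.85
eef_pos: [0.6231, -0.241, 0.0725]
tool_rot: [-0.705, 0.709, 0.001, 0.001]
ft_force: [-2.3, 4.7, 8.1]
grip_width: 0.009
```

```bash
python3 -c "
from h import *
to((.623,-.2432),.074,46.5)
print(bot.get_obs()['tau'])"
```

```text
p [ 0.6231 -0.241   0.0725] th -90.33 q [-3.700e-01  6.920e-01  2.270e-01  1.106e+00  2.000e-03  2.777e+00] shift [ 0.022  0.001 -0.015] roll -1.5203 f [-2.32  4.67  8.13] [0.9   0.301 1.801] 0.009 6.85
[ -4.12892058 -51.55697465  22.85293221  -1.25351083  -1.04524579
   2.00749263]
```

Request:
carry_out(
  moves=[
    [0,0,0,0,-1],
    [0,0,0,0,-1],
    [0,0,0,0,-1],
    [0,0,0,0,1],
    [0,0,0,0,1],
    [0,0,0,0,1],
    [0,0,0,0,1],
    [0,0,0,0,1],
    [0,0,-0.4,0,1],
    [0,0,-0.8,0,1],
    [0,0,-1,0,1],
  ],
)

```text
clock: 7.95
eef_pos: [0.6244, -0.2435, 0.1754]
tool_rot: [-0.702, 0.712, -0.003, 0.001]
ft_force: [-0.7, -0.2, 1.0]
grip_width: 0.0856
```

```bash
python3 -c "
from h import *
to((.457,-.2432),.2,-89)
im=imaging.camera('side'); cv2.imwrite('pics/side3.png',im[:,:,::-1])
crop('pics/side3.png',270,140,370,260,5,'pics/side3c.png')
"
```

```text
p [ 0.6244 -0.2435  0.1754] th -90.82 q [-0.372  0.619  0.375  1.32  -0.     2.784] shift [ 0.021  1.672 -0.255] roll -0.0202 f [-0.69 -0.2   1.01] [-0.043 -0.044 -0.043] 0.0856 7.95
```

View pics/side3c.png

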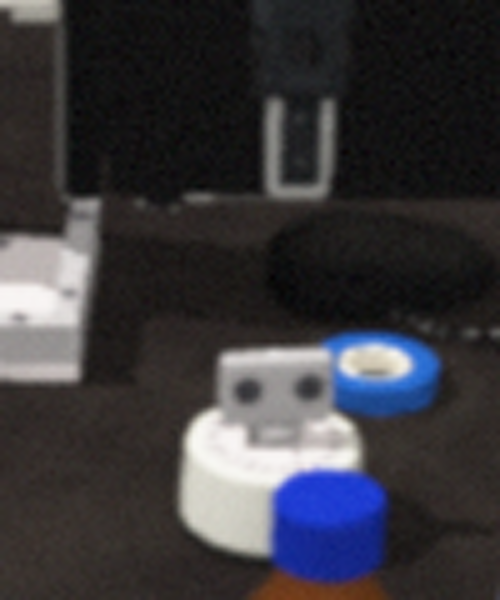

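The side picture shows the wing now lying along x, edge line (313,212)–(337,210), and standing free of the fingers. Turning 137° and then meeting 1.8 N m means it is at the stop. Next the bracket, flipping the wrist by a half turn on the way for joint-6 margin at the jig.

Request:
carry_out(
  moves=[
    [0.3,0.3,0,-0.09,1],
    [0.6,0.6,0,-0.18,1],
    [0.9,0.9,0,-0.27,1],
    [1,1,0,-0.36,1],
    [1,1,0,-0.45,1],
    [1,1,0,-0.54,1],
    [1,1,0,-0.63,1],
    [1,1,0,-0.72,1],
    [1,1,0,-0.81,1],
    [1,1,0,-0.9,1],
    [1,1,0,-1,1],
    [1,1,0,-1,1],
    [1,1,0,-1,1],
  ],
)

```text
clock: 9.3
eef_pos: [0.5213, -0.3413, 0.1709]
tool_rot: [1.0, -0.009, -0.0, -0.0]
ft_force: [-0.3, -0.2, 0.4]
grip_width: 0.0855
```

```bash
python3 -c "
from h import *
to((.457,-.3978),.125,91.5)"
```

```text
p [ 0.5213 -0.3413  0.1709] th -0.98 q [-0.58   0.53   0.21   1.251 -0.     1.008] shift [-0.633  0.576  0.459] roll -1.0276 f [-0.31 -0.17  0.37] [ 0.039 -0.001  0.013] 0.0855 9.3
```

Request:
carry_out(
  moves=[
    [-0.3,0.3,0,-0.09,1],
    [-0.6,0.57,0,-0.18,1],
    [-0.63,0.57,0,-0.27,1],
    [-0.63,0.57,0,-0.36,1],
    [-0.63,0.57,0,-0.45,1],
    [-0.63,0.57,0,-0.54,1],
    [-0.63,0.57,0,-0.63,1],
    [-0.63,0.57,0,-0.72,1],
    [-0.63,0.57,0.1,-0.81,1],
    [-0.63,0.57,0.2,-0.9,1],
    [-0.63,0.57,0.4,-1,1],
    [-0.63,0.57,0.4,-1,1],
    [-0.63,0.57,0.4,-1,1],
  ],
)

```text
clock: 10.6
eef_pos: [0.4574, -0.3972, 0.1311]
tool_rot: [0.714, 0.701, -0.0, -0.001]
ft_force: [0.6, 0.8, -0.2]
grip_width: 0.0854
```

```bash
python3 -c "
from h import *
to((.457,-.3978),.047,91.5)
for n in ('top','side'):
    im=imaging.camera(n); cv2.imwrite(f'pics/{n}4.png',im[:,:,::-1])
crop('pics/side4.png',180,170,310,310,5,'pics/side4c.png')
"
```

```text
p [ 0.4574 -0.3972  0.1311] th 88.95 q [-0.715  0.525  0.094  1.14  -0.    -0.697] shift [-0.007 -0.003  0.841] roll -0.0284 f [ 0.62  0.8  -0.19] [-0.003 -0.033  0.007] 0.0854 10.6
```

View pics/side4c.png

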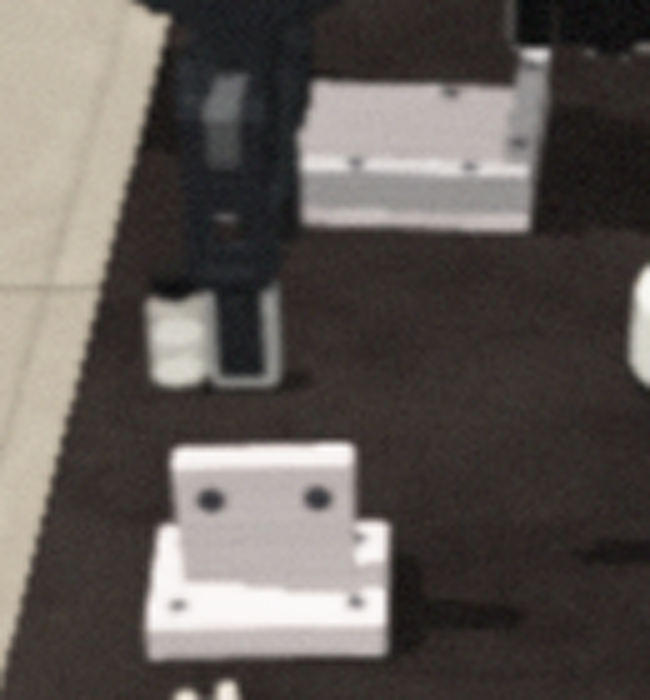

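View pics/top4.png

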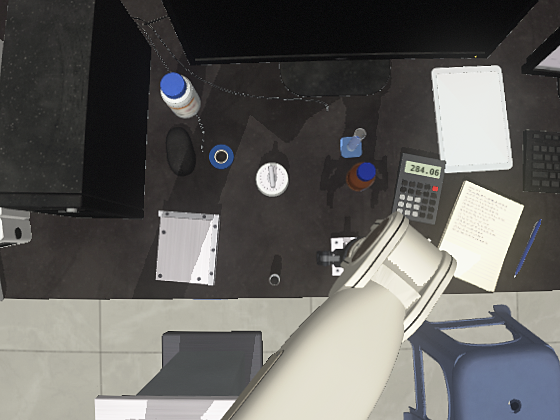

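The side picture shows the jaws above the bracket, and in the top picture the wing lies along x at (271,178). Descending to grip the web.

Request:
carry_out(
  moves=[
    [0,0,0.3,-0.03,1],
    [0,0,0.6,-0.03,1],
    [0,0,0.8,-0.03,1],
    [0,0,0.81,-0.03,1],
    [0,0,0.81,-0.03,1],
    [0,0,0.81,-0.03,-1],
    [0,0,0.81,-0.03,-1],
    [0,0,0.81,-0.03,-1],
    [0,0,0.81,-0.03,-1],
    [0,0,0.81,-0.03,-1],
    [0,0,0.81,-0.03,-1],
  ],
)

```text
clock: 11.8
eef_pos: [0.4578, -0.3974, 0.0508]
tool_rot: [0.695, 0.719, 0.0, 0.0]
ft_force: [-0.4, 1.2, 3.8]
grip_width: 0.0113
```

```bash
python3 -c "
from h import *
to((.457,-.3978),.05,91.5)"
```

```text
p [ 0.4578 -0.3974  0.0508] th 91.89 q [-0.715  0.603 -0.003  0.964  0.    -0.748] shift [-0.004 -0.009  0.008] roll 0.0043 f [-0.38  1.23  3.82] [ 0.229  0.126 -0.027] 0.0113 11.8
```

Request:
carry_out(
  moves=[
    [0,0,-0.2,0,-1],
    [0,0,-0.5,0,-1],
    [0,0,-0.8,0,-1],
    [0.3,0.05,-0.9,0,-1],
    [0.6,0.1,-0.9,0,-1],
    [0.9,0.12,-0.9,0,-1],
    [1,0.12,-0.9,0,-1],
    [1,0.12,-0.9,0,-1],
  ],
)

```text
clock: 12.6
eef_pos: [0.4657, -0.2953, 0.1395]
tool_rot: [0.695, 0.719, -0.0, -0.001]
ft_force: [-0.6, -0.4, -3.4]
grip_width: 0.0113
```

Request:
carry_out(
  moves=[
    [0.3,0.05,0,0,-1],
    [0.6,0.1,0,0,-1],
    [0.9,0.12,0,0,-1],
    [1,0.12,0,0.03,-1],
    [1,0.12,0,0.07,-1],
    [1,0.12,0,0.07,-1],
  ],
)

```text
clock: 13.2
eef_pos: [0.4752, -0.1974, 0.14]
tool_rot: [0.734, 0.679, -0.0, 0.0]
ft_force: [0.5, 0.1, -3.7]
grip_width: 0.0112
```

```bash
python3 -c "
from h import *
to((.492,-.0717),.13,85.6)"
```

```text
p [ 0.4752 -0.1974  0.14  ] th 85.57 q [-3.93e-01  3.50e-01 -1.60e-01  1.06e+00 -1.00e-03 -3.16e-01] shift [1.266 0.07  0.099] roll -0.0003 f [ 0.51  0.09 -3.72] [-0.126 -0.043  0.02 ] 0.0112 13.2
```

Request:
carry_out(
  moves=[
    [0.3,0.03,0,0,-1],
    [0.6,0.07,0,0,-1],
    [0.9,0.07,0,0,-1],
    [1,0.07,0,0,-1],
    [1,0.07,0,0,-1],
  ],
)

```text
clock: 13.7
eef_pos: [0.49, -0.0973, 0.1401]
tool_rot: [0.733, 0.68, -0.0, 0.0]
ft_force: [-0.1, -0.4, -3.8]
grip_width: 0.0112
```

Request:
carry_out(
  moves=[
    [0.15,0,0,0,-1],
    [0.27,0,0.2,0,-1],
    [0.27,0,0.4,0,-1],
    [0.27,0,0.5,0,-1],
    [0.27,0,0.5,0,-1],
    [0.27,0,0.5,0,-1],
  ],
)

```text
clock: 14.3
eef_pos: [0.4921, -0.0712, 0.0906]
tool_rot: [0.734, 0.679, 0.0, 0.0]
ft_force: [0.2, 0.2, -4.0]
grip_width: 0.0111
```

```bash
python3 -c "
from h import *
to((.492,-.0717),.0588,85.6)
for n in ('top','side'):
    im=imaging.camera(n); cv2.imwrite(f'pics/{n}5.png',im[:,:,::-1])
crop('pics/side5.png',190,140,310,240,6,'pics/side5c.png')
crop('pics/top5.png',140,190,240,300,5,'pics/top5c.png')
"
```

```text
p [ 0.4921 -0.0712  0.0906] th 85.53 q [-0.144  0.373 -0.273  0.924 -0.    -0.066] shift [-0.005 -0.001  0.318] roll -0.0008 f [ 0.17  0.21 -3.96] [-0.048 -0.041 -0.024] 0.0111 14.3
```

View pics/side5c.png

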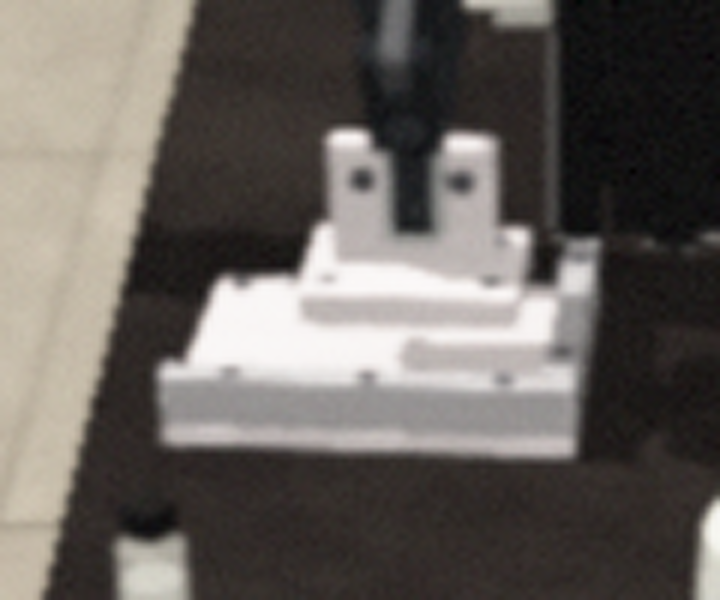

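View pics/top5c.png

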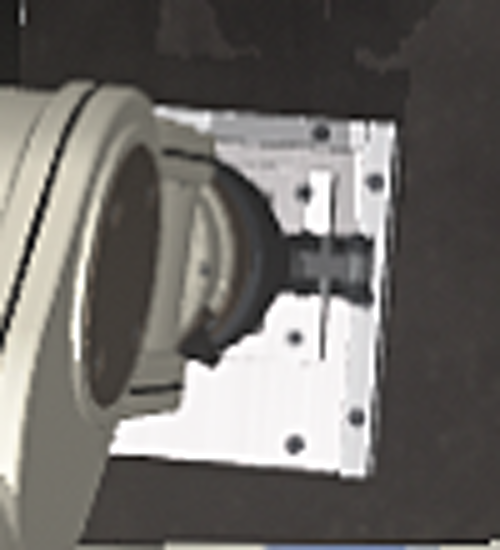

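The bracket hangs over the plate, parallel to the fences and clear of both; its foot's front edge is at about (258,191) in the side picture. Lowering it now.

Request:
carry_out(
  moves=[
    [0,0,0.1,0,-1],
    [0,0,0.2,0,-1],
    [0,0,0.28,0,-1],
    [0,0,0.3,0,-1],
    [0,0,0.31,0,-1],
    [0,0,0.32,0,-1],
    [0,0,0.32,0,-1],
    [0,0,0.32,0,-1],
  ],
)

```text
clock: 15.2
eef_pos: [0.4917, -0.0706, 0.0588]
tool_rot: [0.734, 0.679, 0.0, 0.0]
ft_force: [-3.7, 1.0, 3.2]
grip_width: 0.0113
```

```bash
python3 -c "
from h import *
to((.492,-.0717),.0588,85.6)"
```

```text
p [ 0.4917 -0.0706  0.0588] th 85.58 q [-0.143  0.414 -0.311  0.845 -0.    -0.066] shift [-0.011  0.003 -0.   ] roll -0.0002 f [-3.66  1.05  3.18] [ 0.122  0.74  -0.055] 0.0113 15.2
```

Request:
carry_out(
  moves=[
    [0,0,-0.01,0,-1],
    [-0.02,0.02,-0.01,0,-1],
    [-0.04,0.04,-0.01,0,-1],
    [-0.06,0.06,-0.01,0,-1],
    [-0.07,0.07,-0.01,0,-1],
    [-0.07,0.07,-0.01,0,-1],
  ],
)

```text
clock: 15.8
eef_pos: [0.4985, -0.0784, 0.0592]
tool_rot: [0.734, 0.679, 0.0, 0.0]
ft_force: [0.0, -1.1, -3.9]
grip_width: 0.0112
```

```bash
python3 -c "
from h import *
to((.5014,-.0824),.0588,85.6)"
```

```text
p [ 0.4985 -0.0784  0.0592] th 85.56 q [-0.156  0.426 -0.289  0.855  0.    -0.079] shift [-0.038  0.032  0.004] roll -0.0004 f [ 0.02 -1.05 -3.93] [-0.041 -0.092 -0.047] 0.0112 15.8
```

Request:
carry_out(
  moves=[
    [-0.02,0,0,0,-1],
    [-0.04,0,0,0,-1],
    [-0.05,0,0,0,-1],
    [-0.05,0,0,0,-1],
  ],
)

```text
clock: 16.2
eef_pos: [0.4982, -0.0803, 0.0595]
tool_rot: [0.733, 0.68, 0.003, -0.002]
ft_force: [0.4, 8.8, -2.6]
grip_width: 0.0111
```

```bash
python3 -c "
from h import *
to((.5014,-.0824),.0588,85.6)"
```

```text
p [ 0.4982 -0.0803  0.0595] th 85.64 q [-0.164  0.426 -0.289  0.856  0.007 -0.088] shift [-0.018  0.034  0.007] roll 0.0005 f [ 0.35  8.84 -2.61] [ 2.041 -0.174 -0.315] 0.0111 16.2
```

Request:
carry_out(
  moves=[
    [0.01,0.02,0,0,-1],
    [0.01,0.04,0,0,-1],
    [0.01,0.06,0,0,-1],
    [0.01,0.08,0,0,-1],
    [0.01,0.08,0,0,-1],
  ],
)

```text
clock: 16.7
eef_pos: [0.5022, -0.0805, 0.0592]
tool_rot: [0.734, 0.679, -0.001, -0.004]
ft_force: [-8.9, 6.7, 6.3]
grip_width: 0.0112
```

```bash
python3 -c "
from h import *
to((.5014,-.0824),.0588,85.6)"
```

```text
p [ 0.5022 -0.0805  0.0592] th 85.6 q [-0.161  0.438 -0.27   0.871  0.004 -0.084] shift [-0.02  -0.006  0.003] roll 0.0 f [-8.94  6.7   6.35] [ 1.448  1.693 -0.425] 0.0112 16.7
```

Request:
carry_out(
  moves=[
    [0,0,-0.01,0.003,-1],
    [0,0,-0.01,0.006,-1],
    [0,0,-0.01,0.008,-1],
    [0,0,-0.01,0.008,-1],
    [0,0,-0.01,0.008,-1],
  ],
)

```text
clock: 17.2
eef_pos: [0.5022, -0.0805, 0.0592]
tool_rot: [0.737, 0.675, -0.001, -0.004]
ft_force: [-5.4, 5.8, -1.2]
grip_width: 0.0114
```

```bash
python3 -c "
from h import *
to((.5014,-.0824),.0588,85.6)
for n in ('top','side'):
    im=imaging.camera(n); cv2.imwrite(f'pics/{n}6.png',im[:,:,::-1])
crop('pics/side6.png',210,140,300,220,8,'pics/side6c.png')
crop('pics/top6.png',175,200,235,290,6,'pics/top6c.png')
"
```

```text
p [ 0.5022 -0.0805  0.0592] th 84.97 q [-0.161  0.438 -0.27   0.871  0.004 -0.073] shift [-0.019 -0.006  0.004] roll -0.007 f [-5.41  5.76 -1.25] [1.348 1.244 0.187] 0.0114 17.2
```

View pics/side6c.png

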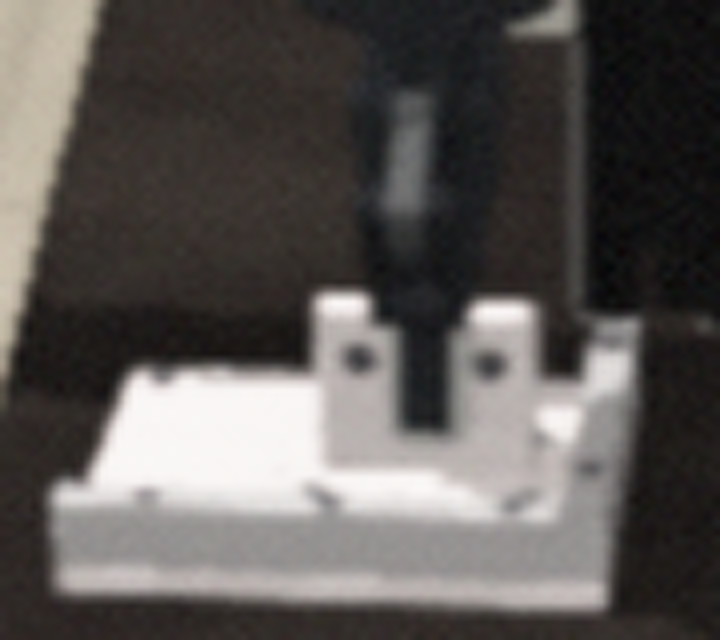

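View pics/top6c.png

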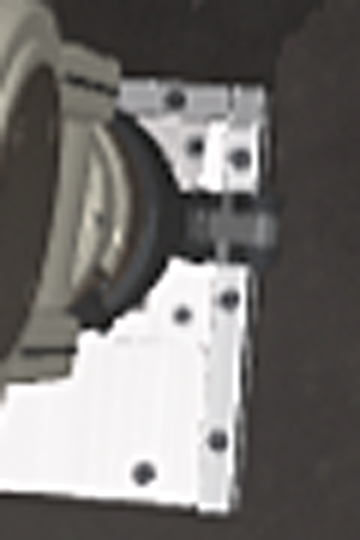

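Both pictures show the foot up against both fences: in the top view the bracket's right edge runs along the long fence (about (212,240)). The wrist moment changed sign, so the yaw is squared. One firmer push next, with a trimmed roll.

Request:
carry_out(
  moves=[
    [-0.01,0.01,0.002,-0.002,-1],
    [-0.02,0.02,0.005,-0.002,-1],
    [-0.02,0.02,0.005,-0.002,-1],
    [-0.02,0.02,0.005,-0.002,-1],
    [-0.02,0.02,0.005,-0.002,-1],
    [-0.02,0.02,0.005,-0.002,-1],
  ],
)

```text
clock: 17.9
eef_pos: [0.5023, -0.0807, 0.0593]
tool_rot: [0.736, 0.677, -0.001, -0.007]
ft_force: [-12.4, 12.3, 9.0]
grip_width: 0.0113
```

```bash
python3 -c "
from h import *
to((.5014,-.0824),.0588,85.6)
for n in ('top','side'):
    im=imaging.camera(n); cv2.imwrite(f'pics/{n}7.png',im[:,:,::-1])
crop('pics/side7.png',240,170,300,210,13,'pics/side7c.png')
crop('pics/top7.png',195,205,230,245,14,'pics/top7c.png')
"
```

```text
p [ 0.5023 -0.0807  0.0593] th 85.18 q [-0.163  0.44  -0.266  0.876  0.007 -0.079] shift [-0.017 -0.007  0.005] roll -0.0047 f [-12.37  12.32   8.96] [ 2.434  2.175 -0.093] 0.0113 17.9
```

View pics/side7c.png

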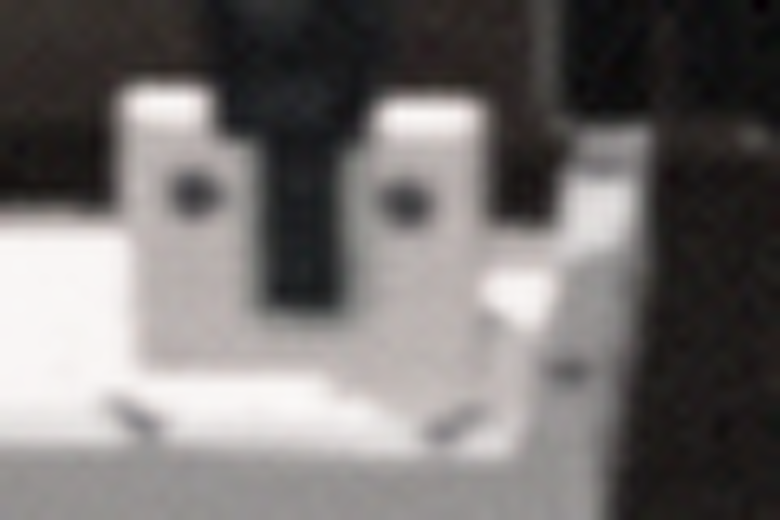

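View pics/top7c.png

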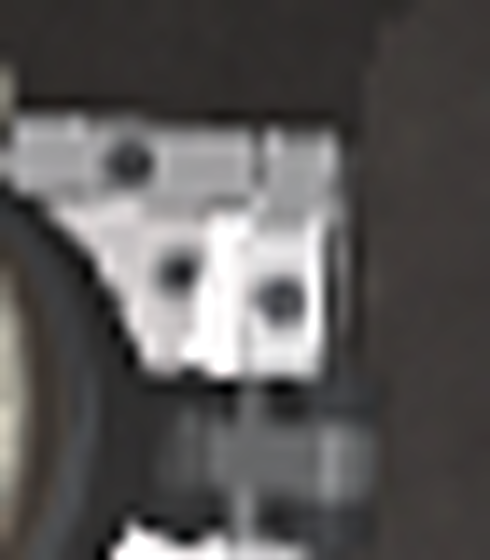

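```bash
python3 - <<'E'
from h import *
def im(p,o,s): return (np.array(p,float)+.5)/s-.5+np.array(o)
def pl(uv,c,ang):
    e,d=rays('side',uv); a=np.radians(ang); n=np.array([-np.sin(a),np.cos(a),0]); c=np.array([*c,0])-.006*n
    t=((c-e)@n)/(d@n); return e+d*t[:,None]
for nm,uv,c,a in(('start',im([(111,500),(217,498)],(200,170),5),(.457,-.3977),1.5),('now',im([(195,192),(408,203)],(240,170),13),(.5018,-.081),-4.7)):
    P=pl(uv,c,a); d=P[1]-P[0]; print(nm,P.round(4),'len',np.linalg.norm(d).round(4),'pitch deg',np.degrees(np.arctan2(d[2],np.hypot(d[0],d[1]))).round(2), 'centre',P.mean(0).round(4))
E
```

```text
start [[ 0.4384 -0.4042  0.0504]
 [ 0.4738 -0.4033  0.0504]] len 0.0354 pitch deg -0.03 centre [ 0.4561 -0.4037  0.0504]
now [[ 0.4818 -0.0854  0.0584]
 [ 0.5176 -0.0883  0.0576]] len 0.0359 pitch deg -1.3 centre [ 0.4997 -0.0868  0.058 ]
```

The holes sit at height 58 mm, where a seated bracket should have them (50.4 + 8), but the pitch reads −1.3°. The hard push is leaning the tool slightly, so I'll ease it a little.

Request:
carry_out(
  moves=[
    [0.005,-0.005,-0.003,0,-1],
    [0.01,-0.01,-0.005,0,-1],
    [0.012,-0.014,-0.005,0,-1],
    [0.012,-0.014,-0.005,0,-1],
    [0.012,-0.014,-0.005,0,-1],
    [0.012,-0.014,-0.005,0,-1],
  ],
)

```text
clock: 18.6
eef_pos: [0.5022, -0.0807, 0.0593]
tool_rot: [0.736, 0.677, -0.001, -0.005]
ft_force: [-6.3, 7.8, 0.5]
grip_width: 0.0111
```

```bash
python3 -c "
from h import *
to((.5014,-.0824),.0588,85.6)
print(R.from_quat(bot.get_obs()['tool_rot']).as_matrix()[:,2])
im=imaging.camera('side'); cv2.imwrite('pics/side8.png',im[:,:,::-1])
crop('pics/side8.png',240,170,300,210,13,'pics/side8c.png')
"
```

```text
p [ 0.5022 -0.0807  0.0593] th 85.15 q [-0.162  0.438 -0.269  0.873  0.005 -0.077] shift [-0.018 -0.007  0.004] roll -0.0051 f [-6.34  7.81  0.48] [1.8   1.39  0.054] 0.0111 18.6
[-0.00822633  0.00648372 -0.99994514]
```

View pics/side8c.png

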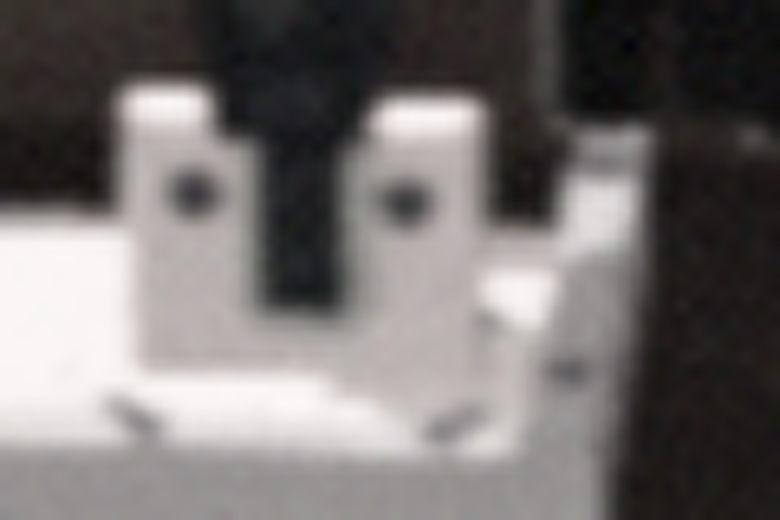

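Request:
carry_out(
  moves=[
    [0,0.004,0,0,-1],
    [0,0.004,0,0,-1],
    [0,0.004,0,0,-1],
    [0,0.004,0,0,-1],
    [0,0.004,0,0,-1],
    [0,0.004,0,0,-1],
    [0,0.004,0,0,-1],
    [0,0.004,0,0,-1],
  ],
)

```text
clock: 19.45
eef_pos: [0.5023, -0.0807, 0.0593]
tool_rot: [0.736, 0.676, -0.001, -0.005]
ft_force: [-8.5, 8.5, 2.1]
grip_width: 0.0114
```

```bash
python3 -c "
from h import *
to((.5014,-.0824),.0588,85.6)
im=imaging.camera('top'); cv2.imwrite('pics/top9.png',im[:,:,::-1])
"
```

```text
p [ 0.5023 -0.0807  0.0593] th 85.14 q [-0.162  0.439 -0.268  0.874  0.005 -0.077] shift [-0.018 -0.007  0.005] roll -0.0051 f [-8.51  8.49  2.06] [1.738 1.613 0.022] 0.0114 19.45
```

View pics/top9.png

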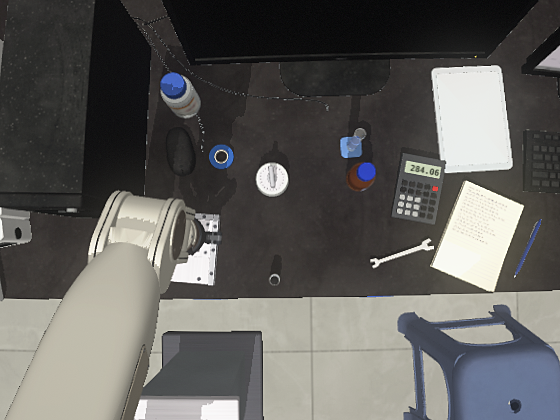

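The top picture shows the bracket in the jig corner at about (205,240) and the key still along x at (271,178). The vial (274,280), jar (362,176), tape (221,156) and spanner (402,252) are all where they started. Handing in.

```bash
python3 -c "
from workcell import order
print(order.job_done())"
```

```text
the job is handed in; nothing more can be done
None
```

I wound the key to its stop and pressed the bracket into the jig corner, and handed the job in at 19.5 s with the bracket still gripped. The hand-in gives no verdict, so the result rests on my own last checks.

- **Key:** it turned about 137° in one continuous grip, with no re-grip needed, until it met 1.8 N m at the stop. After I let go, the wing stayed put; in the last picture it still lies along x. I could not read its angle directly.
- **Push:** the last wrist force was about 8.5 N towards each fence, with the grip closed on the 12 mm web (it read 11.4 mm). The wrist moment about the vertical was close to zero, so the foot should be bearing evenly. These are wrist readings, not fence contact forces: I estimated that plate friction could account for a few newtons of each.
- **Seating height:** the web holes measured 58 mm above the bench, against the 58.4 mm expected for a bracket sitting on the plate.
- **Bystanders:** the vial, jar, tape and spanner look unmoved.

Two checks did not agree exactly:

- **Pitch:** the bracket's pitch measured about −1.3° from the side picture, with about 0.5° of noise. The limit is 2.9°. A picture taken after easing the push looked the same, and the tool itself leaned only about 0.6°.
- **Home position:** the gripper's final position is about 2 mm from the home position I worked out from the images. That is about the size of the camera calibration error, so I relied on the contact forces instead.

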